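# Peel the stuck parts tray off the stack and hold it over the wash tub

## Robot

A 6-joint arm with a two-finger parallel gripper is mounted at the origin on the work surface. World frame = base frame: x ahead of the robot, y to its left, z up, the work surface at z = 0. Lengths are in m, angles in rad, forces in N, time in s.
With the tool pointing down it reaches from about 0.35 to 0.975 m from the base axis. Payload 4.9 kg.
Tool frame: the origin (TCP) lies midway between the tips of the shut fingers; the grasp point (between the pads) lies 19 mm behind it; z points along the fingers, y is the line along which they close (so a half turn about z gives the same grasp; the last joint's range is limited). The gripper opens to 85 mm and grips with 20 to 120 N. Pads are 22 mm wide; open, the fingers measure 114 mm over their backs; the gripper's body (76 mm by 85 mm) begins 54 mm behind the grasp point. The pads swing forward as they close: fully open they stand 13 mm farther back than shut.
Start: joints at [-0.119, 0.053, 1.613, -0, 1.476, -0.119], TCP at [0.625, 0, 0.231] pointing down, gripper open.
Joint ranges: [-3.01, 3.01], [-1.01, 2.22], [0.06, 2.58], [-1.02, 4.17], [0.09, 2.62], [-3.14, 3.14]. Speed limits (rad/s): [2.57, 2.57, 3.14, 3.14, 3.14, 3.14].

## Interface

Orientations are given as [roll, pitch, yaw] about the fixed x, y, z axes, in that order (R = Rz(yaw) Ry(pitch) Rx(roll)).
In Python, from bench import state, cams, finish_job gives the robot as it stands.
- The arm moves only by the tool apply_moves, never from a script. Its argument "moves" is text: rows parted by semicolons, each of 6 numbers parted by spaces: the shift along the tool's x, y, z in units of 25 cm (1.0 is 25 cm), then the turn, a rotation vector about the tool's x, y, z in units of 90 degrees (1.0 is 90 degrees). A call has 1 to 10 rows; each row is the pose to reach, as a shift and turn from the pose commanded when the call began, along the tool's axes at that moment; what a row does not reach only later rows make up. A row lasts 1/12 s, in which the tool goes at most 41.7 mm and 7.16 degrees, less where a joint would pass 70% of its speed; a pose out of reach is approached as far as the arm can. A call with a number of a shift or a turn outside -1 to 1 is refused whole. A call with a gripper value outside its range is refused whole. "gripper" is the closure, from 0 (fully open) to 1 (shut), set as the call begins (left out, the last holds). The fingers move at their own pace and stop on an object; "newtons" is the grip in N (left out, the last holds). Time passes only in rows, so rows that repeat a pose let the fingers close. It gives the time, the measured TCP pose, the force, the opening and the grip force at its end, in the units of the state.
- state(): the state, without advancing time (a new reading comes with each control period).
- cams.capture(name): name is "scene" or "side" or "wrist"; returns a dict with "frame" (420x560x3 uint8, red, green, blue), "z_map" (420x560 float32, m along the optical axis (not along the pixel's ray), 0 where there is no reading), "fov_y" (degrees; the focal length in pixels is half the picture's height over the tangent of half this angle, whatever the lens; pixels are square), "cx", "cy" (the principal point, pixels), "world_to_cam" (4x4, takes a point from world to camera coordinates). Camera axes: x right, y up, looking along -z (the intrinsics and any distortion apply to the point x, -y, -z); pixel columns grow to the right and rows downward; lengths in m; the calibration is good to about 2 mm. A picture is of the moment at which its call begins.
- finish_job(): hands the job in; it is judged then, once.
The state is a dict: "time": time; "joints": joint angles; "qvel": joint speeds; "joint_torque": joint torques, N m; "position": TCP position; "tcp_rot": TCP orientation; "ft_force": force on the tool from outside, world axes, zero at the start; "moment": the same for the moment, N m; "grip_width": finger opening in m; "gripper_force": force on a finger pad.
Only numpy, scipy, OpenCV 4.12 (cv2) and the standard library are available. Lean on these libraries where they do the work, as an engineer would, in place of code of your own. Each camera call takes 0.05 s, during which the arm holds its last target. There are 200 camera calls.

## Task

The yellow small-parts trays are stuck in one another. Take the top tray by its red lug and peel it off by raising that corner first while the opposite corner still rests on the stack (pulled straight up, it drags the stack along), so that the trays below stay standing flat where they are on the bench. Then carry it over the blue wash tub and finish while still holding it there: level, centred over the tub, a hand's breadth or more above the rim; leave everything else on the bench alone.

Things in the scene. Friction and masses are not known exactly. Their poses are not given: they have to be found in the camera images.
- top_tray: Top tray, yellow plastic, 150 g. Rim 170 (x) x 130 (y) mm, 24 mm tall. Origin: centre of its underside; z up, x along the long side. Its rim band (upper 10 mm) rests on the rim below; its lower 14 mm (146 x 106 mm) nests with 4 mm play all round. Red lug on its -x, -y corner. Under its floor, 34 mm in from the +x, +y corner, an 8 mm stub is gripped by the tray below.
- lug (a point): Grip point of the red lug, at (-67.5, -51.6, 48) mm in the tray's frame. The lug is an upright plate fixed to the tray, 12 mm thick along the tray's diagonal (the line from the lug through the tray's centre, 0.653 rad from the tray's x axis), 26 mm wide across it; it stands 38 mm above the rim, its top 14 mm above this point.
- lug_corner (a point): Underside of the rim band at the lug's corner, (-85, -65, 14) mm in the tray's frame.
- far_corner (a point): Underside of the rim band at the opposite corner, (85, 65, 14) mm in the tray's frame: the point to turn the tray about when peeling. Turned so, the lug corner rises with under 5 N and the gripped stub comes free by about 0.16 rad of tilt; then lift. A straight lift without tilting drags the lower trays' far end up and tips them.
- lower_trays: The rest of the stack: four yellow trays fast together, one loose piece of about 0.9 kg, 170 x 130 mm, 54 mm tall, standing on the bench. Origin: centre of its underside; axes as the top tray's, whose origin starts 40 mm above this one. Rubber cheeks inside, near the +x, +y corner, grip a stub of the top tray 4.5 mm deep.
- wash_tub: Blue open wash tub, fixed to the bench, 270 (x) x 210 (y) mm (286 x 226 mm over its lip), 100 mm tall. Origin: centre of its underside. It may stand on either side of the bench.
- tub_mouth (a point): Centre of the tub's mouth, at rim height, 100 mm above the bench.
- degreaser: White degreaser bottle with red cap, 68 mm diameter, 190 mm tall, leave alone. Origin: centre of underside.
- grease_jar: Green grease jar, black lid, 60 mm diameter, 65 mm tall, between stack and tub, leave alone. Origin: centre of underside.
- wrench: Steel wrench lying flat on the bench, 170 mm long, under 20 mm high, leave alone.
- red_box: Red and white carton, 90 x 140 x 50 mm, leave alone. Origin: centre of underside.
- yellow_box: Yellow and black carton, 80 x 170 x 45 mm, leave alone. Origin: centre of underside.
Mind the look-alikes: they are no part of the job. What is shaped like the top_tray but purple is not meant.

How it is judged:
On the way, in this order (a step that is already met when the one before it is completed fails the run):
1. the lug corner is peeled up while the far corner still rests on the stack and the lower trays stay down (z of lug_corner in the frame of lower_trays above 0.069 m and z of far_corner in the frame of lower_trays below 0.062 m and height (world z) of lower_trays below 0.006 m and angle between lower_trays's own z axis and vertical below 0.06 rad), for 0.05 s.
2. the top tray is lifted clear of the stack, alone (z of each of far_corner, lug_corner in the frame of lower_trays above 0.085 m and height (world z) of lower_trays below 0.006 m and angle between lower_trays's own z axis and vertical below 0.06 rad), for 0.1 s.
At the end, for the whole second after the job is handed in: The gripper still holds the top tray, at rest: its centre within 50 mm of the tub's centre in plan, its underside at least 50 mm above the tub's rim, tilted less than 0.22 rad, touching neither tub nor stack; the lower trays stand flat on the bench within 30 mm of where they were (z of top_tray in the frame of tub_mouth above 0.05 m and angle between top_tray's own z axis and vertical below 0.22 rad and horizontal distance between top_tray and tub_mouth below 0.05 m and contact force between top_tray and the fingers above 1 N and contact force between top_tray and wash_tub below 0.1 N and contact force between top_tray and lower_trays below 0.1 N and linear speed of top_tray below 0.05 m/s and angular speed of top_tray below 0.3 rad/s and distance of lower_trays from where it was at the start of the episode below 0.03 m and height (world z) of lower_trays below 0.006 m and angle between lower_trays's own z axis and vertical below 0.06 rad); the arm keeps its last pose, push and grip.
It fails at once if the lower trays are lifted or tipped (height (world z) of lower_trays above 0.012 m or angle between lower_trays's own z axis and vertical above 0.09 rad).
It fails at once if a bystander is pushed more than 20 mm (distance of any of degreaser, grease_jar, wrench, red_box, yellow_box from where it was at the start of the episode above 0.02 m).
It also fails if it takes over 48 s, if anything falls off the work surface, if the arm or the gripper's body presses on something with over 40 N, if the wrist force passes 120 N, or if a joint passes its speed limit or range.

## Working session

There is one attempt and no reset: what is moved stays moved. The work goes in short steps, Python scripts to look and compute and a tool call to move; the robot and the scene stay as the last step left them, time stands still between calls to the robot, and variables do not carry over. Pictures are saved under pics/ and viewed, at most 10 in all, crops included, and the job is handed in when it is done.

Besides the shell and the picture viewer there is one more tool, called after ">>>" by a JSON object that holds its "fn" and its "kwargs". apply_moves: Moves the arm, as the interface text tells. Its arguments: {"type":"object","properties":{"moves":{"type":"string"},"gripper":{"type":"number"},"newtons":{"type":"number"}},"required":["moves"]}

```bash
mkdir -p pics; cat > h.py <<'E'
import numpy as np, cv2
from bench import state, cams, finish_job
def shot(n,png=None):
    c=cams.capture(n)
    if png: cv2.imwrite('pics/'+png,c['frame'][:,:,::-1])
    return c
def cloud(c):
    z=c['z_map'];H,W=z.shape;f=H/2/np.tan(np.radians(c['fov_y'])/2)
    v,u=np.mgrid[:H,:W]
    P=np.stack([(u-c['cx'])/f*z,-(v-c['cy'])/f*z,-z,np.ones_like(z)],-1)
    return (P@np.linalg.inv(c['world_to_cam']).T)[...,:3]
E
python3 - <<'E'
from h import *
for n in('scene','side'):
    c=shot(n,n+'.png'); np.savez(n,p=cloud(c),f=c['frame'],z=c['z_map'])
    print(n,[k for k in c],c['fov_y'],c['cx'],c['cy'])
a=[cv2.imread(f'pics/{n}.png') for n in('scene','side')]
print(state())
E
```

```text
scene ['frame', 'z_map', 'fov_y', 'cx', 'cy', 'world_to_cam'] 51.2035887297828 277.65910327240687 202.87483515900658
side ['frame', 'z_map', 'fov_y', 'cx', 'cy', 'world_to_cam'] 48.46436279940985 276.15227633240283 205.8127687978841
{'time': 0.1, 'joints': array([-1.19063097e-01,  5.32987109e-02,  1.61417235e+00, -1.30885536e-05,
        1.47603720e+00, -1.18978618e-01]), 'qvel': array([ 0.0009284 , -0.00038029, -0.00398899, -0.00152547, -0.00028328,
        0.0010741 ]), 'joint_torque': array([ 6.14647306e-04, -3.94903493e+01, -3.71363103e+01, -4.52310599e-05,
        3.99340541e-03, -4.17574097e-05]), 'position': array([6.24419037e-01, 2.68122611e-05, 2.30171747e-01]), 'tcp_rot': array([-3.13968905e+00, -2.14442742e-04,  1.57071289e+00]), 'ft_force': array([-0.14013807, -0.66193839,  0.05530561]), 'moment': array([-0.03310372, -0.02308405,  0.00742082]), 'gripper_force': 0.0, 'grip_width': 0.08526562654115567}
```

View pics/scene.png

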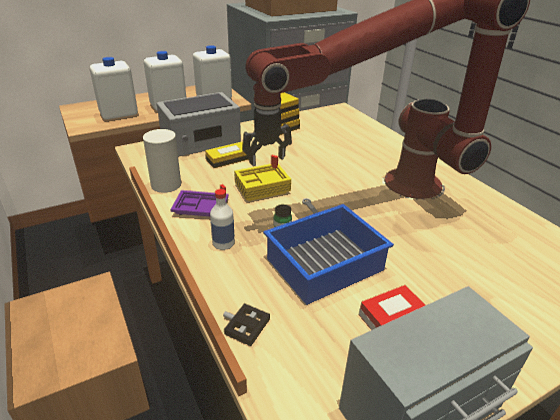

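View pics/side.png

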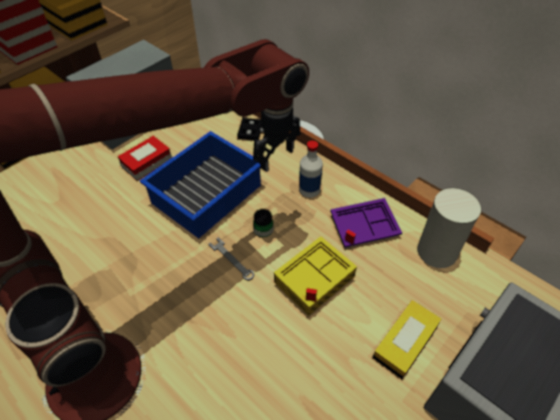

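The yellow stack is at scene (262,180) and side (315,273), with its red lug at scene (274,161) and side (311,294). Things that could be mistaken for it are the purple tray at scene (200,203) and side (366,222), and the yellow carton at scene (228,153) and side (408,338). I choose the yellow stack. The tub is at scene (330,250) and side (203,182).

```bash
python3 - <<'E'
from h import *
def rect(q): 
    r=cv2.minAreaRect((q[:,:2]*1000).astype(np.float32)); return np.round(r[0],1),np.round(r[1],1),round(r[2],1)
for n,tr,tu,lug in(('scene',(228,150,298,202),(262,203,396,300),(268,152,281,170)),('side',(268,235,360,315),(140,130,264,236),(304,286,320,302))):
    d=np.load(n+'.npz');p,f=d['p'],d['f'].astype(int)
    hsv=cv2.cvtColor(d['f'],cv2.COLOR_RGB2HSV)
    def sub(b): s=np.s_[b[1]:b[3],b[0]:b[2]]; return p[s].reshape(-1,3),hsv[s].reshape(-1,3)
    q,h=sub(tr); m=(h[:,0]>18)&(h[:,0]<35)&(h[:,1]>130)&(q[:,2]>.055)&(q[:,2]<.072)
    print(n,'tray',m.sum(),rect(q[m]),np.percentile(q[m],[1,50,99],axis=0).round(3).tolist())
    q,h=sub(lug); m=((h[:,0]<8)|(h[:,0]>172))&(h[:,1]>130)&(q[:,2]>.062)&(q[:,2]<.12)
    print('lug',m.sum(),q[m].mean(0).round(4),np.percentile(q[m],[2,98],axis=0).round(3).tolist(),rect(q[m]))
    q,h=sub(tu); m=(h[:,0]>100)&(h[:,0]<130)&(h[:,1]>120)&(q[:,2]>.09)&(q[:,2]<.11)
    print('tub',m.sum(),rect(q[m]))
    z=[(283,212)] if n=='scene' else [(263,217)]
    print('jar',p[z[0][1],z[0][0]].round(3))
im=cv2.imread('pics/scene.png')[140:215,215:315];im2=cv2.imread('pics/side.png')[230:320,260:380]
cv2.imwrite('pics/crop.png',np.hstack([cv2.resize(im,(400,300),interpolation=2),cv2.resize(im2,(400,300),interpolation=2)]))
E
```

```text
scene tray 479 (array([ 535.3, -212.5]), array([141., 172.]), 83.9) [[0.45, -0.279, 0.055], [0.543, -0.188, 0.063], [0.624, -0.14, 0.068]]
lug 61 [ 0.4637 -0.2524  0.0847] [[0.452, -0.263, 0.065], [0.47, -0.243, 0.105]] (array([ 465. , -253.2]), array([18.6, 23.4]), 54.5)
tub 1211 (array([551.8, 232.3]), array([289.7, 234.2]), 2.9)
jar [0.58  0.029 0.065]
side tray 1272 (array([ 536.7, -213.9]), array([132.6, 173.1]), 84.4) [[0.448, -0.284, 0.055], [0.54, -0.215, 0.065], [0.623, -0.145, 0.07]]
lug 83 [ 0.4609 -0.2607  0.0919] [[0.455, -0.269, 0.071], [0.468, -0.252, 0.106]] (array([ 462.8, -259.5]), array([11. , 19.7]), 31.9)
tub 1446 (array([551.8, 231.3]), array([285.6, 231.7]), 2.6)
jar [0.568 0.001 0.066]
```

View pics/crop.png

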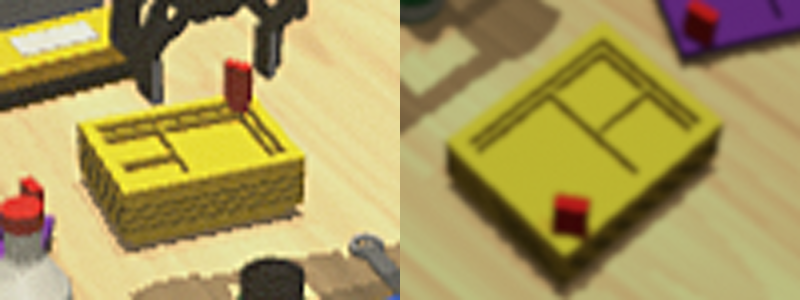

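The crop confirms the choice: yellow stack, with the red lug on its -x,-y corner at crop (237,85) left and (571,214) right. The tray centre is about (0.536,-0.2135) with yaw about -0.098, the lug about (0.4635,-0.258), and the tub centre about (0.552,0.232). Now I move above the lug.

>>> {"fn": "apply_moves", "kwargs": {"moves": "-1 -0.644 0.32 0 0 -0.353;-1 -0.644 0.32 0 0 -0.353;-1 -0.644 0.32 0 0 -0.353;-1 -0.644 0.32 0 0 -0.353;-1 -0.644 0.32 0 0 -0.353;-1 -0.644 0.32 0 0 -0.353;-1 -0.644 0.32 0 0 -0.353;-1 -0.644 0.32 0 0 -0.353;-1 -0.644 0.32 0 0 -0.353;-1 -0.644 0.32 0 0 -0.353", "gripper": 0, "newtons": 80}}

```text
time: 0.93
position: [0.463, -0.2504, 0.1504]
tcp_rot: [-3.141, -0.002, 2.123]
ft_force: [0.2, 0.3, 0.7]
grip_width: 0.0856
gripper_force: 0.0
```

```bash
python3 - <<'E'
from h import *
c=shot('wrist','w1.png');p=cloud(c);hsv=cv2.cvtColor(c['frame'],cv2.COLOR_RGB2HSV)
m=((hsv[...,0]<8)|(hsv[...,0]>172))&(hsv[...,1]>130)&(p[...,2]>.07)&(p[...,2]<.12)&(abs(p[...,0]-.4635)<.04)&(abs(p[...,1]+.258)<.04)
q=p[m];t=q[q[:,2]>np.percentile(q[:,2],99)-.004]
print(m.sum(),q.mean(0),len(t),t.mean(0),cv2.minAreaRect((t[:,:2]*1000).astype(np.float32)))
y=(hsv[...,0]>18)&(hsv[...,0]<35)&(hsv[...,1]>130)&(p[...,2]>.055)&(p[...,2]<.072)
print(y.sum(),cv2.minAreaRect((p[y][:,:2]*1000).astype(np.float32)))
s=state();print(s['position'],s['tcp_rot'],s['time'],s['ft_force'])
d=np.load('side.npz');print('bottle',d['p'][160:192,300:322].reshape(-1,3).mean(0))
E
```

```text
216 [ 0.45823989 -0.25177873  0.10271587] 216 [ 0.45823989 -0.25177873  0.10271587] ((460.5301513671875, -253.81216430664062), (10.430868148803711, 17.599096298217773), 31.18243980407715)
15470 ((534.7330932617188, -212.34181213378906), (130.64012145996094, 171.02609252929688), 84.67857360839844)
[ 0.46387704 -0.24981792  0.15105889] [ 3.14133514e+00 -7.77874153e-04  2.12448399e+00] 0.9833 [-0.20116676 -0.10370126  1.53037159]
bottle [ 0.75994772 -0.00796297  0.09073868]
```

View pics/w1.png

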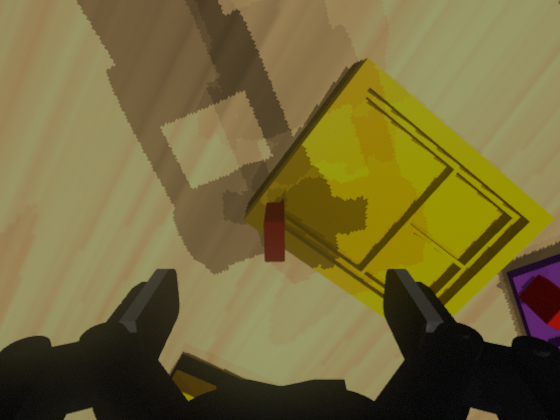

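The wrist view shows the lug's upright plate at (274,232), lying between the fingers, with the tray rim around (400,190). I go down and close.

>>> {"fn": "apply_moves", "kwargs": {"moves": "-0.021 -0.02 0.05 0 0 0;-0.021 -0.02 0.12 0 0 0;-0.021 -0.02 0.2 0 0 0;-0.021 -0.02 0.26 0 0 0;-0.021 -0.02 0.3 0 0 0;-0.021 -0.02 0.316 0 0 0;-0.021 -0.02 0.316 0 0 0;-0.021 -0.02 0.316 0 0 0"}}

```text
time: 1.65
position: [0.4631, -0.2571, 0.0728]
tcp_rot: [3.141, 0.001, 2.126]
ft_force: [1.1, -0.0, -0.0]
grip_width: 0.0857
gripper_force: 0.0
```

>>> {"fn": "apply_moves", "kwargs": {"moves": "0 0 0 0 0 0;0 0 0 0 0 0;0 0 0 0 0 0;0 0 0 0 0 0;0 0 0 0 0 0;0 0 0 0 0 0;0 0 0 0 0 0;0 0 0 0 0 0;0 0 0 0 0 0;0 0 0 0 0 0", "gripper": 1, "newtons": 60}}

```text
time: 2.48
position: [0.4625, -0.2572, 0.0726]
tcp_rot: [-3.141, 0.0, 2.126]
ft_force: [-2.4, 1.6, 3.5]
grip_width: 0.0111
gripper_force: 59.1
```

```bash
python3 - <<'E'
from h import *
a=shot('scene')['frame'];b=shot('side')['frame']
f=lambda i,s:cv2.resize(i[s][:,:,::-1],(400,400),interpolation=2)
cv2.imwrite('pics/g.png',np.hstack([f(a,np.s_[120:220,210:310]),f(b,np.s_[220:320,260:360])]))
s=state();print(s['position'],s['tcp_rot'],s['time'],s['ft_force'],s['moment'],s['grip_width'],s['gripper_force'])
E
```

```text
[ 0.46248985 -0.25718709  0.07263782] [-3.14135245e+00  8.42511919e-05  2.12553471e+00] 2.5833 [-2.84429372  1.12533789  4.53382517] [0.15753152 0.35776893 0.22279191] 0.011273912440893574 59.21942710876465
```

View pics/g.png

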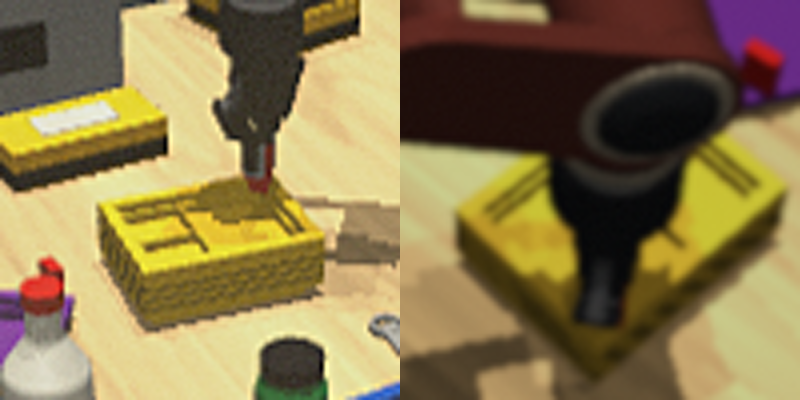

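The lug is held (opening 11 mm, 59 N) at crop (258,180), and the stack is undisturbed. I peel about the far corner, which is at tool (0, 0.192, 0.0186): first 0.1 rad, then check.

>>> {"fn": "apply_moves", "kwargs": {"moves": "0 0.002 -0.0192 0.0159 0 0;0 0.0047 -0.0383 0.0318 0 0;0 0.0078 -0.0574 0.0477 0 0;0 0.0113 -0.0763 0.0637 0 0;0 0.0113 -0.0763 0.0637 0 0;0 0.0113 -0.0763 0.0637 0 0"}}

```text
time: 3.08
position: [0.4653, -0.2551, 0.0914]
tcp_rot: [-3.041, -0.0, 2.127]
ft_force: [1.9, 3.1, -2.8]
grip_width: 0.0111
gripper_force: 59.0
```

```bash
python3 - <<'E'
from h import *
a=shot('scene')['frame'];b=shot('side')['frame']
f=lambda i,s:cv2.resize(i[s][:,:,::-1],(400,400),interpolation=2)
cv2.imwrite('pics/p1.png',np.hstack([f(a,np.s_[120:220,210:310]),f(b,np.s_[220:320,260:360])]))
s=state();print(s['position'],s['tcp_rot'],s['time'],s['ft_force'],s['moment'],s['grip_width'],s['gripper_force'])
E
```

```text
[ 0.46514974 -0.25510661  0.09118945] [-3.04232307e+00 -5.35647644e-04  2.12580249e+00] 3.1833 [ 3.60437289  3.18671752 -2.82831036] [ 0.71448955 -0.53274255  0.17356505] 0.011010995403000887 58.95633101463318
```

View pics/p1.png

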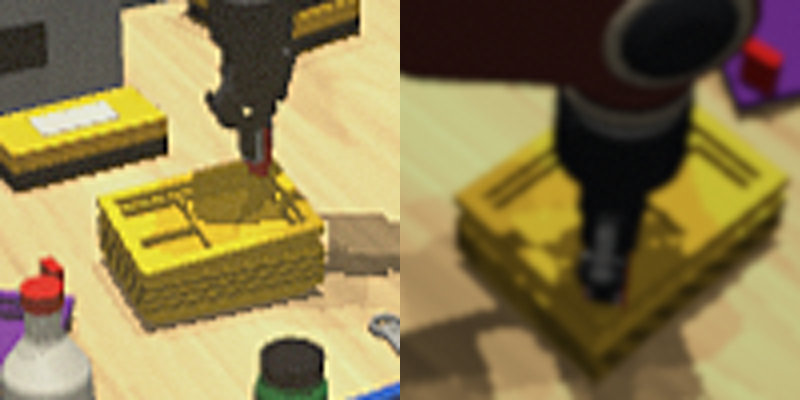

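The lug corner has come up, with the gap widening at crop (320,235). The far corner is still down and the stack flat. I continue by 0.12 rad about the same pivot.

>>> {"fn": "apply_moves", "kwargs": {"moves": "0 0.002 -0.0192 0.0159 0 0;0 0.0047 -0.0383 0.0318 0 0;0 0.0078 -0.0574 0.0477 0 0;0 0.0113 -0.0763 0.0637 0 0;0 0.0144 -0.0914 0.0764 0 0;0 0.0144 -0.0914 0.0764 0 0;0 0.0144 -0.0914 0.0764 0 0;0 0.0144 -0.0914 0.0764 0 0"}}

```text
time: 3.85
position: [0.4697, -0.2525, 0.1136]
tcp_rot: [-2.921, -0.0, 2.125]
ft_force: [0.4, 0.5, -0.9]
grip_width: 0.011
gripper_force: 59.3
```

```bash
python3 - <<'E'
from h import *
a=shot('scene')['frame'];b=shot('side')['frame']
f=lambda i,s:cv2.resize(i[s][:,:,::-1],(400,400),interpolation=2)
cv2.imwrite('pics/p2.png',np.hstack([f(a,np.s_[120:220,210:310]),f(b,np.s_[220:320,260:360])]))
s=state();print(s['position'],s['tcp_rot'],s['time'],s['ft_force'],s['moment'],s['grip_width'],s['gripper_force'])
E
```

```text
[ 0.46963111 -0.25251992  0.11352483] [-2.92147398e+00 -3.38968119e-04  2.12496551e+00] 3.95 [ 0.8491453   0.34801919 -1.76562389] [ 0.14053681 -0.16287669  0.03446465] 0.011188833991659031 59.27352547645569
```

View pics/p2.png

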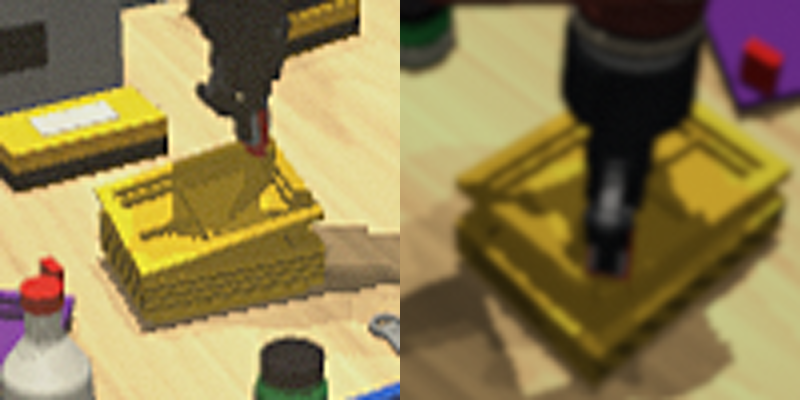

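The top tray is tilted about 0.22 rad, with an open gap at crop (320,230) left and (600,310) right. The stack is flat and the wrist force is down to the tray's own weight. I lift straight up.

>>> {"fn": "apply_moves", "kwargs": {"moves": "0 -0.009 -0.039 0 0 0;0 -0.0175 -0.078 0 0 0;0 -0.026 -0.117 0 0 0;0 -0.035 -0.156 0 0 0;0 -0.052 -0.234 0 0 0;0 -0.07 -0.312 0 0 0;0 -0.092 -0.41 0 0 0;0 -0.114 -0.51 0 0 0;0 -0.136 -0.61 0 0 0;0 -0.148 -0.664 0 0 0"}}

```text
time: 4.78
position: [0.471, -0.2531, 0.289]
tcp_rot: [-2.924, 0.006, 2.125]
ft_force: [0.5, -0.2, -0.6]
grip_width: 0.011
gripper_force: 59.2
```

>>> {"fn": "apply_moves", "kwargs": {"moves": "0 0 0 -0.035 0 0;0 0 0 -0.07 0 0;0 0 0 -0.105 0 0;0 0 0 -0.14 0 0;0 0 0 -0.14 0 0;0 0 0 -0.14 0 0"}}

```text
time: 5.28
position: [0.4694, -0.2528, 0.2841]
tcp_rot: [-3.14, 0.0, 2.124]
ft_force: [-0.1, 0.0, -1.8]
grip_width: 0.0113
gripper_force: 59.2
```

```bash
python3 - <<'E'
from h import *
c=shot('scene');a=c['frame'];c2=shot('side');b=c2['frame']
cv2.imwrite('pics/l.png',np.hstack([cv2.resize(i[:,:,::-1],(400,300)) for i in(a,b)]))
for c in (c,c2):
    p=cloud(c);h=cv2.cvtColor(c['frame'],cv2.COLOR_RGB2HSV)
    y=(h[...,0]>18)&(h[...,0]<38)&(h[...,1]>120)&(abs(p[...,0]-.55)<.15)&(abs(p[...,1]+.2)<.15)
    for lo,hi in((.035,.075),(.15,.32)):
        q=p[y&(p[...,2]>lo)&(p[...,2]<hi)]; print(len(q),cv2.minAreaRect((q[:,:2]*1000).astype(np.float32)) if len(q)>3 else 0,np.percentile(q[:,2],[2,50,98]) if len(q) else 0)
s=state();print(s['position'],s['tcp_rot'],s['time'],s['ft_force'],s['moment'],s['grip_width'],s['gripper_force'])
E
```

```text
638 ((533.657470703125, -210.37075805664062), (134.5041961669922, 173.34237670898438), 84.87853240966797) [0.03539363 0.04803562 0.05773501]
1055 ((542.567626953125, -209.83209228515625), (142.54017639160156, 171.74200439453125), 84.2322006225586) [0.25252862 0.26644632 0.27738583]
1140 ((535.0917358398438, -214.9695587158203), (132.3275146484375, 173.87110900878906), 84.40008544921875) [0.03563246 0.05248668 0.05879915]
2143 ((544.42919921875, -209.37722778320312), (132.7843475341797, 174.00714111328125), 84.10568237304688) [0.25317401 0.26817908 0.27889614]
[ 0.46999413 -0.25237155  0.2838499 ] [-3.14039076e+00 -6.28705095e-05  2.12544709e+00] 5.3833 [ 0.29619715  0.62568013 -1.00239308] [-0.03611904  0.10721146 -0.02436012] 0.011355252881110077 59.246792793273926
```

View pics/l.png

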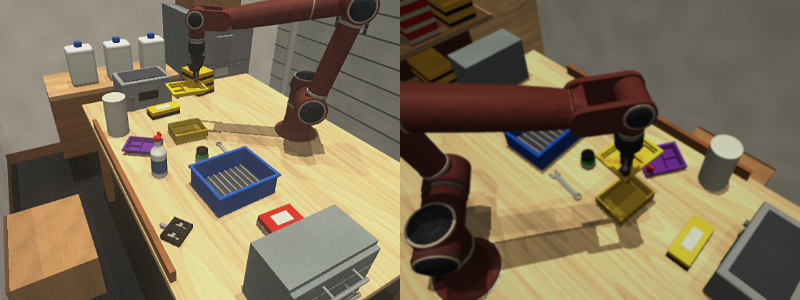

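The top tray hangs level above the stack at (185,88) left and (630,150) right, and the lower trays are flat in place. The tray centre is at (0.5435,-0.2095), so it has to go (0.0085, 0.4415) m to the tub.

>>> {"fn": "apply_moves", "kwargs": {"moves": "0.04 0.025 0 0 0 0;0.1 0.065 0 0 0 0;0.18 0.116 0 0 0 0;0.26 0.168 0 0 0 0;0.34 0.22 0 0 0 0;0.42 0.272 0 0 0 0;0.5 0.323 0 0 0 0;0.58 0.375 0 0 0 0;0.66 0.427 0 0 0 0;0.742 0.48 0 0 0 0"}}

```text
time: 6.22
position: [0.474, -0.0293, 0.2837]
tcp_rot: [-3.141, -0.0, 2.126]
ft_force: [-0.0, 0.8, -0.9]
grip_width: 0.011
gripper_force: 59.3
```

>>> {"fn": "apply_moves", "kwargs": {"moves": "0.09 0.058 0 0 0 0;0.18 0.116 0 0 0 0;0.27 0.175 0 0 0 0;0.36 0.233 0 0 0 0;0.45 0.291 0 0 0 0;0.54 0.349 0 0 0 0;0.62 0.401 0 0 0 0;0.68 0.44 0 0 0 0;0.72 0.466 0 0 0 0;0.742 0.48 0 0 0 0"}}

```text
time: 7.05
position: [0.478, 0.1913, 0.2836]
tcp_rot: [-3.141, -0.0, 2.128]
ft_force: [-0.0, 0.4, -1.4]
grip_width: 0.0113
gripper_force: 59.3
```

>>> {"fn": "apply_moves", "kwargs": {"moves": "0 0 0 0 0 0;0 0 0 0 0 0;0 0 0 0 0 0;0 0 0 0 0 0;0 0 0 0 0 0;0 0 0 0 0 0"}}

```text
time: 7.55
position: [0.4788, 0.1887, 0.2839]
tcp_rot: [-3.142, 0.0, 2.124]
ft_force: [0.2, 0.9, -1.6]
grip_width: 0.0114
gripper_force: 59.3
```

```bash
python3 - <<'E'
from h import *
c=shot('scene');a=c['frame'];c2=shot('side');b=c2['frame']
cv2.imwrite('pics/e.png',np.hstack([cv2.resize(i[:,:,::-1],(400,300)) for i in(a,b)]))
for c in (c,c2):
    p=cloud(c);h=cv2.cvtColor(c['frame'],cv2.COLOR_RGB2HSV)
    y=(h[...,0]>18)&(h[...,0]<38)&(h[...,1]>120)
    for lo,hi,cy in((.035,.075,-.21),(.15,.34,.23)):
        q=p[y&(p[...,2]>lo)&(p[...,2]<hi)&(abs(p[...,0]-.55)<.15)&(abs(p[...,1]-cy)<.15)]; print(len(q),cv2.minAreaRect((q[:,:2]*1000).astype(np.float32)) if len(q)>3 else 0,np.percentile(q[:,2],[2,50,98]) if len(q) else 0)
s=state();print(s['position'],s['tcp_rot'],s['time'],s['ft_force'],s['qvel'].round(3),s['grip_width'],s['gripper_force'])
E
```

```text
634 ((534.5735473632812, -212.42233276367188), (138.516357421875, 172.55003356933594), 84.26860809326172) [0.035338   0.04897193 0.05720631]
2017 ((551.6884155273438, 232.43829345703125), (136.44436645507812, 171.73545837402344), 84.49327087402344) [0.25287547 0.26563708 0.27730065]
1278 ((535.4795532226562, -214.88314819335938), (133.8834686279297, 173.54721069335938), 84.71470642089844) [0.03560855 0.05282426 0.05900694]
1691 ((543.2880859375, 228.86697387695312), (145.60137939453125, 193.24974060058594), 85.4613265991211) [0.25287672 0.26823415 0.32100942]
[0.47876901 0.18892204 0.28383945] [-3.14148346e+00  6.52854459e-05  2.12454426e+00] 7.65 [ 0.30440558 -0.26485344 -0.4523078 ] [ 0.004  0.002 -0.002  0.001  0.001 -0.001] 0.01131809555593115 59.27554428577423
```

View pics/e.png

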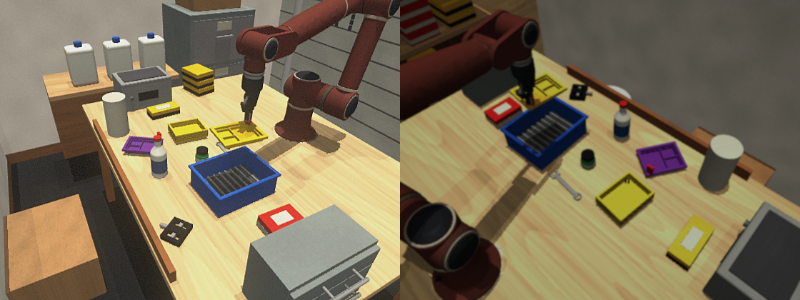

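The tray is held level at (240,133) left and (540,88) right. By depth its centre is (0.552,0.232), over the tub, with its underside about 150 mm above the rim. The stack and the bystanders are unmoved, so I hand the job in.

```bash
python3 -c "
from bench import finish_job
print(finish_job())"
```

```text
the job is handed in; nothing more can be done
None
```

The top tray was peeled off by its lug and is held level and centred over the wash tub, about 150 mm above the rim; the lower trays stayed flat in place, the bystanders look unmoved, and the job is handed in (no verdict was shown).

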